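# Push the shelf into the bench kiln, shut its door and start it

### The job

Load the glass kiln and start it, pushing with the fingertips alone: slide the shelf of glass blanks in along the kiln floor until it stops against the back, then swing the door fully shut without slamming it, and then press the start button on the control box. Use your fingers and not the door to push the shelf, do not lift or tip it or grip the door, and keep the blanks on the shelf. Leave everything else on the bench where it stands.

Things in the scene. Friction and masses are not known exactly. Their poses are not given: they have to be found in the camera images.
- kiln: front-loading bench kiln, fixed to the bench, aluminium skin over cream firebrick. Origin: centre of its underside, on the bench; its +x runs from the mouth to the back, +y to the robot's left, z up. Casing x -115 to 115 mm, y -140 to 140, top at z = 315; it stands on a 60 mm steel stand. Low plug and probe on the top, well back
- kiln_mouth (a point): middle of the lower edge of the kiln's mouth: kiln x = -115, y = 0, at the chamber floor, z = 135 mm; axes as the kiln. The chamber is 170 mm wide, 120 high and 153 deep, open to the front (-x)
- control_box (a point): middle of the top panel of the grey control box bolted to the kiln's right side; axes as the kiln. The box is 160 long (x), 100 wide (y), from kiln y = -155 to -255 mm, top at z = 247 (front) to 300 mm (back); the black panel slopes down to the robot by 20 degrees and bears a flat display, three flat keys and, nearest the robot, the start button
- shelf: loose white kiln shelf, a plain slab 150 (its x) by 140 (its y) by 18 mm thick, about 0.6 kg, lying on the kiln floor and sticking 35 to 65 mm out of the mouth. Origin: centre of its underside; x points into the kiln. It drags with about 2 to 6 N and stays where it is left. Against the back wall its origin is 78 mm inside the mouth and its front edge 3 mm inside
- shelf_front (a point): middle of the shelf's front edge (the edge nearest the robot), at its top face; the edge face is 18 mm high below it
- blank_a: loose green glass blank 32 x 32 x 7 mm lying on the shelf; origin: centre of its underside
- blank_b: another such blank on the shelf
- blank_c: another such blank on the shelf
- door (a joint): hinge angle of the kiln door, rad: 0 shut, grows as it opens towards the robot, to 2.1 at most (starts 1.7 to 1.95). Slab 280 wide, 40 thick, z = 80 to 310 mm; open, it stands out at the mouth's left and its outer face looks left (+y). Damped, stiff hinge (0.15 N m): stays where it is left
- door_handle (a point): middle of the black upright bar handle, 22 mm thick, 110 high, on the door's outer face: 255 mm from the hinge, 185 mm above the bench, its middle 35 mm off the face; axes as door_hinge
- door_hinge (a point): point on the hinge axis at the height of the door's top edge (z = 310), mid-thickness. Its axes turn with the door: -y runs along the door from the hinge to the free edge (door from 7 to 287 mm), -x points out of the outer face, which is 20 mm from the axis
- door_face (a point): middle of the top edge of the door's outer face, 147 mm from the hinge; axes as door_hinge (-x out of the outer face)
- start (a joint): travel of the start button, m: 0 released, 0.006 fully pressed; spring, about 5 N to the bottom, and comes back when let go
- start_top (a point): centre of the top of the start button, a round grey plunger 28 mm across, 10 mm proud of a steel collar 44 mm across; the only thing on the panel that moves. Its z axis points out of the panel, 20 degrees from vertical, leaning to the robot; it is pushed along -z, straight down will do
- jar_a: screw-top glass jar of coloured frit, 48 mm wide, 70 high, on the bench right of the kiln's front; origin under its centre
- jar_b: another such jar
- jar_c: another such jar
- pliers: pliers lying flat, 190 mm long, 15 high, right of the shelf's path; origin at the rivet, on the bench
- paddle: graphite marver paddle lying flat, 240 long, 24 high, at the left; origin near the middle, on the bench
- torch: yellow gas bottle with a red torch head, 74 mm wide, 320 high, at the right; origin under the bottle
- rod_cup: white cup, 88 mm wide, 120 high, with glass rods up to 275 high, at the left of the kiln; origin under the cup
There are look-alikes about, which are no part of the job. Of the things like the shelf, leave any that is orange; of the rest the smaller one is meant.

How it is judged:
By the outcome, as a careful person would: the job done as asked, in the order asked, and still so for the second after the job is handed in, with the robot touching nothing.
It also fails if it takes over 54 s, if anything falls off the work surface, if the arm or the gripper's body presses on something with over 40 N, if the wrist force passes 120 N, or if a joint passes its speed limit or range.

### The arm

A 6-joint arm with a two-finger parallel gripper is mounted at the origin on the work surface. World frame = base frame: x ahead of the robot, y to its left, z up, the work surface at z = 0. Lengths are in mm, angles in degrees, forces in N, time in s.
With the tool pointing down it reaches from about 300 to 850 mm from the base axis. Payload 4.2 kg.
Tool frame: the origin (TCP) lies midway between the tips of the shut fingers; the grasp point (between the pads) lies 19 mm behind it; z points along the fingers, y is the line along which they close (so a half turn about z gives the same grasp; the last joint's range is limited). The gripper opens to 91 mm and grips with 3 to 60 N. Pads are 32 mm wide; open, the fingers measure 118 mm over their backs; the gripper's body (76 mm by 178 mm) begins 60 mm behind the grasp point.
Start: joints at [70.875, 18.312, 89.639, -0, 72.044, -1.146], TCP at [177.491, 546.937, 213.976] pointing down, gripper open.
Joint ranges: [-177.97, 177.97], [-48.28, 115.42], [12.27, 149.76], [-77.06, 257.06], [2.81, 150.46], [-146.56, 146.56]. Speed limits (degrees/s): [147.25, 147.25, 180, 180, 180, 180].

### API

Orientations are given as [roll, pitch, yaw] about the fixed x, y, z axes, in that order (R = Rz(yaw) Ry(pitch) Rx(roll)).
In Python, from workcell import env gives the robot as it stands.
- The arm moves only by the tool send_rows, never from a script. Its argument "steps" is a list that holds one entry, the list of rows, each a list of 5 numbers: the shift along the tool's x, y, z scaled (see below), then the turn about the tool's z scaled (see below), then the opening, from 0 (shut) to 1 (fully open). In form: [[[dx, dy, dz, yaw, fingers], ...]]. A call has 1 to 5 rows; each row shifts and turns the commanded pose from where the row before left it, along the tool's axes as they then stand; what a row does not reach is not made up. The controller multiplies each number of a shift by 0.04 m and each number of a turn by 0.12 rad. A row lasts 1/12 s, in which the tool goes at most 41.7 mm and 7.16 degrees, less where a joint would pass 70% of its speed; a pose out of reach is approached as far as the arm can. A call with a number of a shift or a turn outside -1 to 1 is refused whole. A call with a gripper value outside its range is refused whole. The fingers move at their own pace and stop on an object; "squeeze" is the grip in N (left out, the last holds). Time passes only in rows, so rows that do not move let the fingers close. It gives the time, the measured TCP pose, the force, the opening and the grip force at its end, in the units of the state.
- env.state(): the state, without advancing time (a new reading comes with each control period).
- env.grab_frame(name): name is "scene" or "side" or "wrist"; returns a dict with "pixels" (420x560x3 uint8, red, green, blue), "depth" (420x560 float32, mm along the optical axis (not along the pixel's ray), 0 where there is no reading), "intrinsics" (3x3 intrinsics, pixels), "cam_to_world" (4x4, takes a point from camera to world coordinates). Camera axes: x right, y down, z forward; pixel columns grow to the right and rows downward; lengths in mm; the calibration is good to about 2 mm. A picture is of the moment at which its call begins.
- env.job_done(): hands the job in; it is judged then, once.
The state is a dict: "time_s": time; "qpos": joint angles; "qvel": joint speeds; "effort": joint torques, N m; "ee_pos": TCP position; "ee_rot": TCP orientation; "force": force on the tool from outside, world axes, zero at the start; "torque": the same for the moment, N m; "gripper_width": finger opening in mm; "gripper_force": force on a finger pad.
Only numpy, scipy, OpenCV 4.12 (cv2) and the standard library are available. Lean on these libraries where they do the work, as an engineer would, in place of code of your own. Each camera call takes 0.05 s, during which the arm holds its last target. There are 200 camera calls.

## Working session

There is one attempt and no reset: what is moved stays moved. The work goes in short steps, Python scripts to look and compute and a tool call to move; the robot and the scene stay as the last step left them, time stands still between calls to the robot, and variables do not carry over. Pictures are saved under pics/ and viewed, at most 10 in all, crops included, and the job is handed in when it is done.

Besides the shell and the picture viewer there is one more tool, called after ">>>" as a command line: name --argument value ..., lists and objects as JSON in quotes. send_rows: Moves the arm, as the interface text tells. Shifts and turns lie within -1 to 1; 1 stands for 0.04 m of shift or 0.12 rad of turn. Its arguments: {"type":"object","properties":{"steps":{"type":"array"},"squeeze":{"type":"number"}},"required":["steps"]}

```bash
mkdir -p pics
cat > h.py <<'E'
import numpy as np,cv2
from workcell import env
def snap(n,tag):
    f=env.grab_frame(n); np.savez(f'pics/{tag}.npz',**f)
    cv2.imwrite(f'pics/{tag}.png',cv2.resize(f['pixels'][:,:,::-1],(784,588),interpolation=cv2.INTER_CUBIC)); return f
def pts(f):
    d=f['depth'];v,u=np.mgrid[:420,:560];K=f['intrinsics']
    p=np.stack([(u-K[0,2])*d/K[0,0],(v-K[1,2])*d/K[1,1],d,np.ones_like(d)],-1)
    return (p@np.array(f['cam_to_world']).T)[...,:3]
E
python3 - <<'E'
from h import *
for n in('scene','side'):
    f=snap(n,n+'0'); print(n,np.round(f['cam_to_world'],2).tolist())
print(env.state())
E
```

```text
scene [[-0.63, -0.73, 0.25, 163.84], [-0.77, 0.6, -0.2, 359.69], [-0.01, -0.32, -0.95, 1618.1], [0.0, 0.0, 0.0, 1.0]]
side [[-0.45, 0.84, -0.29, 892.22], [0.89, 0.43, -0.14, 235.62], [0.01, -0.32, -0.95, 1385.85], [0.0, 0.0, 0.0, 1.0]]
{'time_s': 0.1, 'qpos': array([ 7.08742179e+01,  1.83449639e+01,  8.97012544e+01,  3.39180554e-04,
        7.20440330e+01, -1.14612964e+00]), 'qvel': array([ 0.05009212, -0.04587074, -0.11271924,  0.08110253, -0.00333609,
       -0.0695193 ]), 'effort': array([ 7.34261931e-06, -4.13332808e+01, -2.32509792e+01,  7.29120173e-02,
        4.23009752e-02, -5.07098218e-05]), 'ee_pos': array([177.33537933, 546.47465165, 213.22212159]), 'ee_rot': array([-1.79909773e+02, -2.12767199e-03,  1.62020241e+02]), 'force': array([-0.8615772 , -0.76949652, -0.31323592]), 'torque': array([ 0.04686286, -0.04892964,  0.03065534]), 'gripper_force': 0.0, 'gripper_width': 91.20109910554146}
```

View pics/scene0.png

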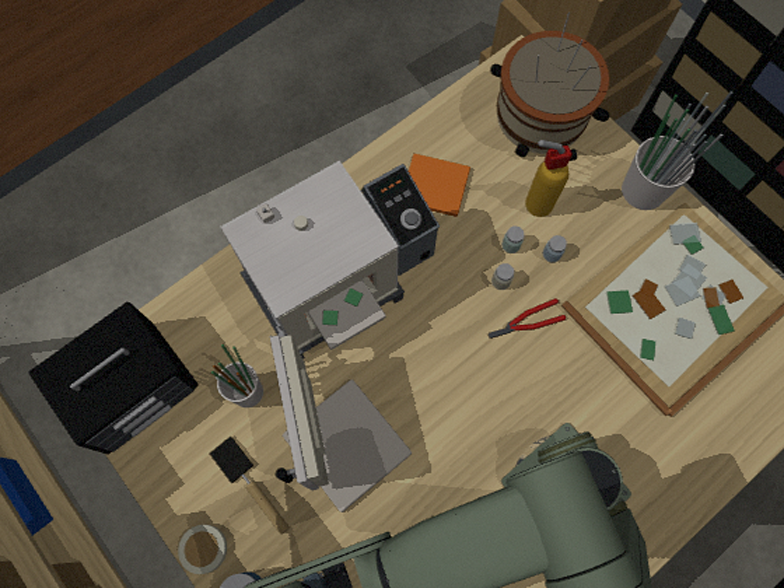

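View pics/side0.png

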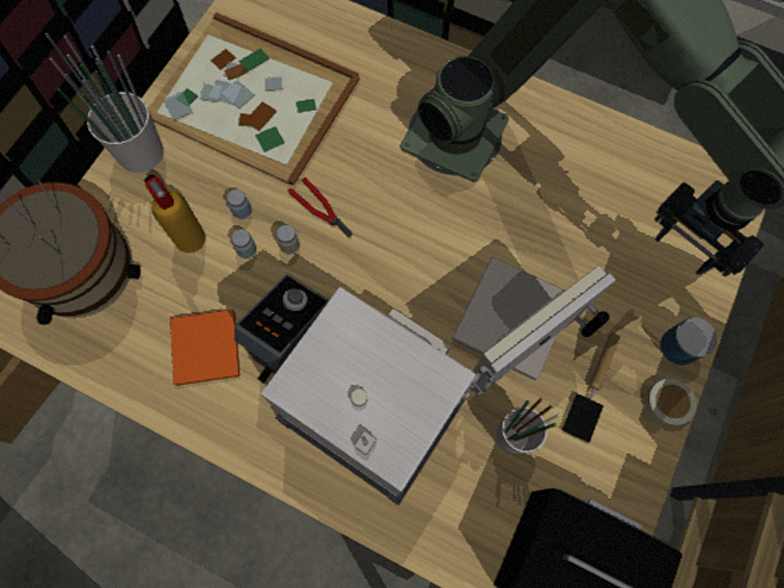

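The scene view shows the kiln top (~310,250), the button at (411,218), the shelf with blanks at (345,315), and the door from (280,340) to (312,480) with its handle at (285,475). The side view agrees: kiln at (370,390), shelf edge at (418,333), door edge at (605,275). A larger grey slab lies on the bench and is a look-alike.

```bash
cat > m.py <<'E'
from h import *
import sys
def load(t): return dict(np.load(f'pics/{t}.npz'))
for t,kc,dc,sc,bc in(('scene0',(310,250),(303,420),(355,325),(411,218)),('side0',(370,390),(560,315),(418,333),(294,299))):
    f=load(t);P=pts(f)
    for nm,c,lo,hi in(('kiln',kc,309,322),('door',dc,300,318)):
        m=((P[...,2]>lo)&(P[...,2]<hi)).astype(np.uint8)
        n,l,s,_=cv2.connectedComponentsWithStats(m)
        for i in range(1,n):
            if s[i,4]>150:
                q=P[l==i]; r=cv2.minAreaRect(q[:,:2].astype(np.float32)); print(t,nm,s[i],np.round(cv2.boxPoints(r)).tolist(),np.round(r[1]),round(r[2],1),q[:,2].mean().round(1))
        
    for nm,c in(('shelf',sc),('button',bc)):
        print(nm,np.round(P[int(c[1]/1.4),int(c[0]/1.4)],1))
E
python3 m.py
```

```text
scene0 kiln [ 158  115  126  113 7237] [[574.0, 2.0], [807.0, -26.0], [841.0, 253.0], [608.0, 281.0]] [281. 235.] 83.0 316.0
scene0 kiln [193 240  34 105 621] [[324.0, 398.0], [575.0, 279.0], [592.0, 313.0], [340.0, 433.0]] [ 39. 279.] 64.5 311.8
scene0 door [ 158  115  126  114 5701] [[573.0, 2.0], [807.0, -26.0], [841.0, 253.0], [608.0, 281.0]] [281. 235.] 83.0 314.7
scene0 door [ 193  239   35  106 1637] [[322.0, 398.0], [573.0, 275.0], [591.0, 312.0], [340.0, 435.0]] [ 41. 279.] 63.9 308.7
shelf [546.7 148.4 152.6]
button [620.5 -66.2 285.2]
side0 kiln [351 195  88  70 543] [[331.0, 412.0], [581.0, 288.0], [593.0, 312.0], [342.0, 436.0]] [ 27. 279.] 63.8 311.1
side0 kiln [  186   205   153   147 11259] [[577.0, 4.0], [805.0, -24.0], [839.0, 254.0], [611.0, 282.0]] [281. 230.] 83.0 314.8
side0 door [351  17  37  29 176] [[-82.0, 17.0], [-72.0, 13.0], [-25.0, 138.0], [-35.0, 142.0]] [134.  11.] 69.3 308.9
side0 door [468 153  54  44 314] [[168.0, 466.0], [193.0, 459.0], [241.0, 613.0], [216.0, 620.0]] [161.  25.] 72.7 310.0
side0 door [ 345  190   94   76 1759] [[323.0, 400.0], [575.0, 276.0], [593.0, 313.0], [341.0, 436.0]] [ 40. 281.] 63.9 307.8
side0 door [  186   205   153   147 10733] [[576.0, 4.0], [805.0, -24.0], [839.0, 254.0], [610.0, 282.0]] [281. 231.] 83.0 314.5
shelf [544.6 152.6 151.8]
button [625.8 -63.2 283.5]
```

Run:
```python
from h import *
A=cv2.imread('pics/scene0.png');f=dict(np.load('pics/scene0.npz'));g=dict(np.load('pics/side0.npz'))
a=f['pixels'][180:350,180:300,::-1];b=g['pixels'][170:270,150:450,::-1]
a=cv2.resize(a,None,fx=3.4,fy=3.4,interpolation=cv2.INTER_CUBIC)
cv2.imwrite('pics/c1.png',cv2.convertScaleAbs(a,alpha=1.5))
```

```text
(no output)
```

View pics/c1.png

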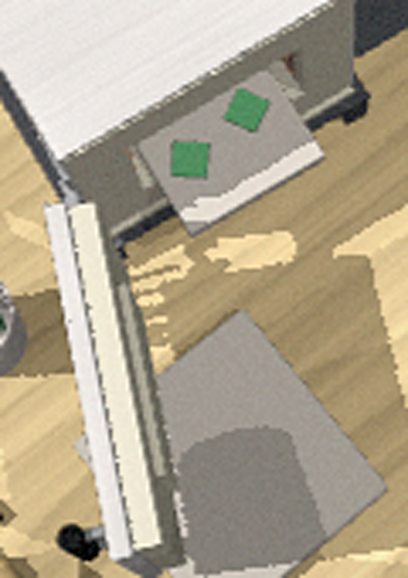

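The crop confirms the shelf front edge from (192,225) to (323,155), two visible blanks and the handle at (80,540). With a vertical tool the gripper body could hit the kiln front before the fingers reach the mouth line, so I'm measuring the gripper's real profile and the shelf pose.

```bash
cat >> h.py <<'E'
KC=np.array([707.5,128.,0]); a=np.radians(-7); KR=np.array([[np.cos(a),-np.sin(a),0],[np.sin(a),np.cos(a),0],[0,0,1]])
def tokiln(p): return (np.asarray(p)-KC)@KR
def toworld(p): return np.asarray(p)@KR.T+KC
E
python3 - <<'E'
from h import *
from scipy.spatial.transform import Rotation as R
s=env.state(); T=R.from_euler('xyz',s['ee_rot'],degrees=True).as_matrix()
Q=[]
for t in('scene0','side0'):
    f=dict(np.load(f'pics/{t}.npz'));P=pts(f); Q.append(((P-s['ee_pos'])@T).reshape(-1,3))
    k=tokiln(P); g=f['pixels'].astype(int)
    m=(k[...,0]<-118)&(k[...,0]>-200)&(abs(k[...,1])<110)&(k[...,2]>146)&(k[...,2]<166)
    q=k[m]; print(t,len(q),np.round(np.percentile(q,[1,50,99],axis=0),1).tolist())
    top=q[abs(q[:,2]-153)<5]
    r=cv2.minAreaRect(top[:,:2].astype(np.float32)); print(np.round(cv2.boxPoints(r),1).tolist(),r[2])
    for y in range(-80,90,15):
        w=top[abs(top[:,1]-y)<5]; 
        if len(w): print(y,np.round(np.sort(w[:,0])[:3],1),end=' ')
    print()
    gm=(g[...,1]>g[...,0]*1.4)&(g[...,1]>g[...,2]*1.15)&(k[...,2]>146)&(k[...,2]<170)&(abs(k[...,1])<110)&(abs(k[...,0])<200)
    n,l,st,c=cv2.connectedComponentsWithStats(gm.astype(np.uint8))
    for i in range(1,n):
        if st[i,4]>8: print('green',st[i],np.round(np.median(k[l==i],axis=0),1))
Q=np.concatenate(Q)
Q=Q[(np.linalg.norm(Q[:,:2],axis=1)<130)]
for z in range(10,-200,-10):
    w=Q[abs(Q[:,2]-z)<5]
    if len(w)>3: print(z,len(w),np.round([w[:,0].min(),w[:,0].max(),w[:,1].min(),w[:,1].max()]))
E
```

```text
scene0 927 [[-180.1, -65.5, 147.0], [-149.7, 3.2, 154.4], [-118.5, 70.8, 164.0]]
[[-181.3000030517578, -66.4000015258789], [-118.30000305175781, -67.0], [-116.80000305175781, 71.80000305175781], [-179.8000030517578, 72.5]] 89.4003677368164
-65 [-176.8 -174.8 -173.3] -50 [-180.9 -178.6 -178.1] -35 [-180.6 -179.1 -178.9] -20 [-179.  -178.  -177.3] -5 [-180.1 -178.7 -178.6] 10 [-180.2 -180.  -179. ] 25 [-180.  -177.7 -177.5] 40 [-179.4 -178.1 -178. ] 55 [-178.8 -177.7 -177.2] 70 [-178.  -176.1 -176.1] 
green [246 206  13  13  97] [-109.3  -29.8  161.2]
green [231 222  10  10 100] [-121.1   37.2  161.5]
side0 375 [[-178.4, -64.0, 148.0], [-167.0, 3.8, 153.2], [-156.3, 72.1, 158.8]]
[[-179.10000610351562, 73.30000305175781], [-178.60000610351562, -66.0], [-155.3000030517578, -65.9000015258789], [-155.89999389648438, 73.4000015258789]] 0.23183007538318634
-65 [-178.6 -174.6 -174.4] -50 [-178.6 -177.8 -176.3] -35 [-178.4 -177.4 -176.5] -20 [-178.5 -176.7 -176.5] -5 [-177.2 -175.9 -175.8] 10 [-178.9 -177.2 -176.7] 25 [-177.9 -177.  -175.5] 40 [-177.6 -177.2 -174.3] 55 [-176.9 -176.7 -175.3] 70 [-177.2 -176.3 -174.3] 
0 8 [-17.   3. -47.  52.]
-10 15 [-19.  12. -53.  53.]
-20 19 [-20.  11. -53.  56.]
-30 27 [-20.   5. -55.  57.]
-40 18 [-19.  14. -55.  59.]
-50 22 [-20.  14. -57.  59.]
-60 20 [-21.   8. -53.  53.]
-80 15 [-38.   9. -77.  81.]
-90 140 [-41.  28. -79.  82.]
-100 272 [-41.  26. -86.  89.]
-110 178 [-41.  22. -90.  88.]
-120 1104 [-40.  40. -90.  91.]
-130 212 [-36.  32. -90.  89.]
-140 74 [-25.  19. -51.  18.]
-150 33 [-25.  21. -51.  17.]
-160 6 [-20.  21. -51. -36.]
-170 64 [-40.  33. -51.  17.]
-180 371 [-40.  38. -51.  37.]
-190 192 [-39.   9. -43.  38.]
```

The body (±40 mm deep in x, 79–137 mm above the tip) would meet the lintel about 25 mm before the shelf is home. The only rotation I can command is yaw, so I'll test whether the reach limit tilts the tool outward along the kiln's x. That test will be done high over the bench.

>>> send_rows --steps '[[[0,0,-1,0,1],[0,0,-1,0,1],[0,0,-1,0,1],[0,0,-1,0,1],[0,0,-1,0,1]]]'

```text
time_s: 0.52
ee_pos: [177.3, 546.3, 415.6]
ee_rot: [-180.0, -0.0, 162.0]
force: [0.4, 1.2, -0.8]
gripper_width: 90.9
gripper_force: 0.0
```

>>> send_rows --steps '[[[-0.7,-0.67,-0.3,0,1],[-0.7,-0.67,-0.3,0,1],[-0.7,-0.67,-0.3,0,1],[-0.7,-0.67,-0.3,0,1],[-0.7,-0.67,-0.3,0,1]]]'

```text
time_s: 0.93
ee_pos: [269.6, 374.5, 474.2]
ee_rot: [-180.0, -0.0, 162.1]
force: [0.5, -0.4, -0.1]
gripper_width: 91.1
gripper_force: 0.0
```

>>> send_rows --steps '[[[-0.7,-0.67,0,0,1],[-0.7,-0.67,0,0,1],[-0.7,-0.67,0,0,1],[-0.7,-0.67,0,0,1],[-0.7,-0.67,0,0,1]]]'

```text
time_s: 1.35
ee_pos: [361.3, 203.7, 473.7]
ee_rot: [-180.0, -0.0, 162.0]
force: [1.5, 1.0, 0.2]
gripper_width: 91.5
gripper_force: 0.0
```

>>> send_rows --steps '[[[-0.7,-0.67,0,0,1],[-0.7,-0.67,0,0,1],[-0.7,-0.67,0,0,1],[-0.7,-0.67,0,-0.8,1],[-0.7,-0.67,0,-0.8,1]]]'

```text
time_s: 1.77
ee_pos: [456.0, 34.7, 474.1]
ee_rot: [180.0, -0.0, 173.3]
force: [-0.0, 0.6, -0.2]
gripper_width: 91.0
gripper_force: 0.0
```

>>> send_rows --steps '[[[0,-1,0,0,1],[-0.6,-0.8,0,0,1],[-0.8,-0.55,0,0,1],[-1,0,0,0,1],[-1,0,0,0,1]]]'

```text
time_s: 2.18
ee_pos: [580.2, -75.1, 474.2]
ee_rot: [-180.0, 0.0, 172.8]
force: [0.6, -0.6, 1.3]
gripper_width: 91.1
gripper_force: 0.0
```

>>> send_rows --steps '[[[-1,0,0,0,1],[-1,0,0,0,1],[-1,0,0,0,1],[-1,0,0,0,1],[-1,0,0,0,1]]]'

```text
time_s: 2.6
ee_pos: [752.3, -94.2, 460.7]
ee_rot: [180.0, 0.5, 173.0]
force: [16.8, -2.5, 23.2]
gripper_width: 91.8
gripper_force: 0.0
```

```bash
python3 -c "
from h import *
s=env.state();print(s['qpos'],s['ee_pos'],s['ee_rot'])"
```

```text
[-8.01428442e+00  4.25373524e+01  1.22350531e+01  1.84871578e-02
  1.24740359e+02 -9.10189103e+01] [752.33406924 -94.22163276 460.66144097] [179.99356475   0.48742882 173.01519813]
```

>>> send_rows --steps '[[[-0.3,0,0,0,1],[-0.3,0,0,0,1],[-0.3,0,0,0,1]]]'

```text
time_s: 2.85
ee_pos: [769.9, -96.2, 449.1]
ee_rot: [-180.0, 1.8, 173.0]
force: [0.1, 0.5, 0.4]
gripper_width: 91.2
gripper_force: 0.0
```

```bash
python3 -c "
from h import *
s=env.state();print(s['qpos'],s['ee_pos'],s['ee_rot'])"
```

```text
[-7.98819772e+00  4.34071550e+01  1.22657198e+01  3.54368633e-02
  1.22527594e+02 -9.09892390e+01] [769.88982501 -96.24980878 449.08216772] [-179.99819642    1.79977346  173.02059342]
```

>>> send_rows --steps '[[[-0.4,0,-0.4,0,1],[-0.4,0,-0.4,0,1],[-0.4,0,-0.4,0,1],[-0.4,0,-0.4,0,1],[-0.4,0,-0.4,0,1]]]'

```text
time_s: 3.27
ee_pos: [773.7, -96.5, 473.1]
ee_rot: [-180.0, 5.8, 173.0]
force: [-0.4, -0.8, 1.4]
gripper_width: 91.5
gripper_force: 0.0
```

```bash
python3 -c "
from h import *
s=env.state();print(s['qpos'],s['ee_pos'],s['ee_rot'])"
```

```text
[-7.99478163e+00  4.17019070e+01  1.22662411e+01  1.03948333e-01
  1.20246205e+02 -9.09593868e+01] [773.67780825 -96.51736621 473.11059097] [-179.98727623    5.78628687  173.02214638]
```

>>> send_rows --steps '[[[-0.5,0,-0.5,0,1],[-0.5,0,-0.5,0,1],[-0.5,0,-0.5,0,1],[-0.5,0,-0.5,0,1],[-0.5,0,-0.5,0,1]]]'

```text
time_s: 3.68
ee_pos: [776.4, -96.7, 503.7]
ee_rot: [-180.0, 10.5, 173.0]
force: [-0.5, 0.3, 0.7]
gripper_width: 91.0
gripper_force: 0.0
```

>>> send_rows --steps '[[[-0.5,0,-0.5,0,1],[-0.5,0,-0.5,0,1],[-0.5,0,-0.5,0,1],[-0.5,0,-0.5,0,1],[-0.5,0,-0.5,0,1]]]'

```text
time_s: 4.1
ee_pos: [773.1, -96.1, 541.0]
ee_rot: [-180.0, 15.4, 173.0]
force: [1.2, 0.0, -0.2]
gripper_width: 91.1
gripper_force: 0.0
```

>>> send_rows --steps '[[[-0.5,0,-0.5,0,1],[-0.5,0,-0.5,0,1],[-0.5,0,-0.5,0,1],[-0.5,0,-0.5,0,1],[-0.5,0,-0.5,0,1]]]'

```text
time_s: 4.52
ee_pos: [764.7, -94.8, 582.8]
ee_rot: [-180.0, 20.4, 173.0]
force: [-0.5, -0.2, -0.3]
gripper_width: 91.0
gripper_force: 0.0
```

```bash
python3 -c "
from h import *
s=env.state();print(s['qpos'],s['ee_pos'],s['ee_rot'])"
```

```text
[ -8.07445805  34.28288239  12.32400384   0.37512396 113.03954611
 -90.88774534] [764.68164935 -94.82482585 582.7520445 ] [-179.96137808   20.35589335  173.02899983]
```

>>> send_rows --steps '[[[-0.5,0,-0.5,0,1],[-0.5,0,-0.5,0,1],[-0.5,0,-0.5,0,1],[-0.5,0,-0.5,0,1]]]'

```text
time_s: 4.85
ee_pos: [754.0, -93.4, 618.3]
ee_rot: [-180.0, 24.3, 173.0]
force: [0.3, -1.0, -1.4]
gripper_width: 91.2
gripper_force: 0.0
```

```bash
cat >> h.py <<'E'
from scipy.spatial.transform import Rotation as Rn
def go(k,z=None):
    "print moves (tool units) to kiln-frame TCP target k"
    s=env.state();T=Rn.from_euler('xyz',s['ee_rot'],degrees=True).as_matrix()
    d=toworld(k)-s['ee_pos']; u=d@T/40
    print('at kiln',np.round(tokiln(s['ee_pos']),1),'to',k,'units',np.round(u,2),'rows',round(np.linalg.norm(u)/1.0,1))
def axes():
    s=env.state();T=Rn.from_euler('xyz',s['ee_rot'],degrees=True).as_matrix()
    print('tool axes in kiln (cols)\n',np.round(KR.T@T,3)); print(s['qpos'].round(1),s['force'].round(1))
E
python3 -c "
from h import *
axes();go([-260,3,330]);go([-260,3,138])"
```

```text
tool axes in kiln (cols)
 [[-0.911 -0.     0.412]
 [-0.     1.    -0.001]
 [-0.412 -0.001 -0.911]]
[ -8.1  31.9  12.3   0.5 111.5 -90.9] [ 0.3 -1.  -1.4]
at kiln [  73.2 -214.1  618.3] to [-260, 3, 330] units [10.56  5.43  3.13] rows 12.3
at kiln [  73.2 -214.1  618.3] to [-260, 3, 138] units [12.53  5.44  7.51] rows 15.6
```

>>> send_rows --steps '[[[0.81,0.42,0.24,0,1],[0.81,0.42,0.24,0,1],[0.81,0.42,0.24,0,1],[0.81,0.42,0.24,0,1],[0.81,0.42,0.24,0,1]]]'

```text
time_s: 5.27
ee_pos: [653.6, -6.7, 523.9]
ee_rot: [180.0, 24.3, 173.0]
force: [1.4, 0.1, 0.4]
gripper_width: 91.1
gripper_force: 0.0
```

>>> send_rows --steps '[[[0.81,0.42,0.24,0,1],[0.81,0.42,0.24,0,1],[0.81,0.42,0.24,0,1],[0.81,0.42,0.24,0,1],[0.81,0.42,0.24,0,1]]]'

```text
time_s: 5.68
ee_pos: [537.1, 92.2, 413.8]
ee_rot: [180.0, 24.3, 172.9]
force: [-0.2, -0.4, 0.2]
gripper_width: 91.3
gripper_force: 0.0
```

```bash
python3 -c "
from h import *
axes();go([-260,3,330]);go([-260,3,138])"
```

```text
tool axes in kiln (cols)
 [[-0.911  0.001  0.412]
 [ 0.001  1.     0.   ]
 [-0.412  0.001 -0.911]]
[ 13.6  -0.3  88.6  -8.9  69.1 -67.8] [-0.2 -0.4  0.2]
at kiln [-164.8  -56.3  413.8] to [-260, 3, 330] units [3.03 1.48 0.93] rows 3.5
at kiln [-164.8  -56.3  413.8] to [-260, 3, 138] units [5.01 1.48 5.3 ] rows 7.4
```

>>> send_rows --steps '[[[0.76,0.37,0.23,0,1],[0.76,0.37,0.23,0,1],[0.76,0.37,0.23,0,1],[0.76,0.37,0.23,0,1],[0.4,0,0.87,0,1]]]'

```text
time_s: 6.1
ee_pos: [449.5, 165.4, 295.5]
ee_rot: [179.6, 24.6, 173.1]
force: [1.8, -0.0, -0.1]
gripper_width: 91.3
gripper_force: 0.0
```

>>> send_rows --steps '[[[0.4,0,0.87,0,1],[0.4,0,0.87,0,1],[0.4,0,0.87,0,1],[0.2,0,0.45,0,1],[0,0,0,0,1]]]'

```text
time_s: 6.52
ee_pos: [446.5, 160.6, 153.4]
ee_rot: [-179.7, 23.8, 173.1]
force: [-0.6, -0.8, -0.1]
gripper_width: 91.4
gripper_force: 0.0
```

Run:
```python
from h import *
axes();go([-205,3,138]);go([-128,3,138])
f=snap('side','s1')
im=cv2.resize(f['pixels'][140:300,180:440,::-1],None,fx=3,fy=3,interpolation=cv2.INTER_CUBIC);cv2.imwrite('pics/s1c.png',cv2.convertScaleAbs(im,alpha=1.4))
```

```text
tool axes in kiln (cols)
 [[-0.915  0.     0.403]
 [-0.002  1.    -0.005]
 [-0.403 -0.006 -0.915]]
[ 27.9   4.  122.8 -23.7  35.9 -37.9] [-0.6 -0.8 -0.1]
at kiln [-263.     0.5  153.4] to [-205, 3, 138] units [-1.17  0.07  0.94] rows 1.5
at kiln [-263.     0.5  153.4] to [-128, 3, 138] units [-2.93  0.07  1.71] rows 3.4
```

View pics/s1c.png

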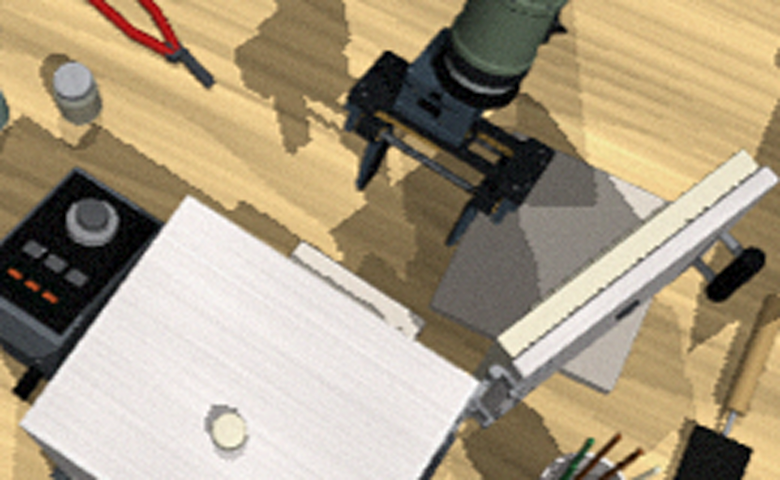

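The crop shows the tilted open gripper with its fingertips at (370,180) and (465,230), in front of the shelf edge that runs from (300,245) to (420,325). It clears the door.

>>> send_rows --steps '[[[-0.6,0.04,0.48,0,1],[-0.57,0.03,0.46,0,1],[-0.23,0,0.1,0,1],[-0.23,0,0.1,0,1],[-0.23,0,0.1,0,1]]]'

```text
time_s: 6.98
ee_pos: [537.9, 154.1, 144.8]
ee_rot: [180.0, 24.2, 172.9]
force: [-6.1, 0.4, 1.8]
gripper_width: 91.4
gripper_force: 2.4
```

```bash
python3 -c "
from h import *
axes();go([-127,3,139])"
```

```text
tool axes in kiln (cols)
 [[-0.912  0.002  0.411]
 [ 0.002  1.    -0.   ]
 [-0.411  0.001 -0.912]]
[ 21.6  11.4 115.4 -20.9  33.4 -45.8] [-6.1  0.4  1.8]
at kiln [-171.6    5.2  144.8] to [-127, 3, 139] units [-0.96 -0.05  0.59] rows 1.1
```

>>> send_rows --steps '[[[0.2,0,-0.05,0,1],[0.07,0,0.16,0,1],[-0.23,0,0.1,0,1],[-0.23,0,0.1,0,1],[-0.2,0,0.09,0,1]]]'

```text
time_s: 7.4
ee_pos: [558.3, 151.5, 134.6]
ee_rot: [-179.9, 24.1, 173.0]
force: [-1.5, 1.7, -1.8]
gripper_width: 91.5
gripper_force: 1.2
```

```bash
python3 -c "
from h import *
axes();go([-127,3,139])"
```

```text
tool axes in kiln (cols)
 [[-0.913  0.     0.409]
 [-0.     1.    -0.001]
 [-0.409 -0.001 -0.913]]
[ 20.3  13.6 114.  -20.6  32.4 -47.2] [-1.5  1.7 -1.8]
at kiln [-150.9    5.1  134.6] to [-127, 3, 139] units [-0.59 -0.05  0.15] rows 0.6
```

>>> send_rows --steps '[[[-0.2,0,0.04,0,1],[-0.2,0,0.06,0,1],[-0.12,0,0.05,0,1]]]'

```text
time_s: 7.65
ee_pos: [581.0, 148.9, 138.2]
ee_rot: [-180.0, 24.2, 173.0]
force: [-2.4, 0.7, -2.1]
gripper_width: 91.3
gripper_force: 1.2
```

```bash
python3 -c "
from h import *
axes();go([-127,3,139])"
```

```text
tool axes in kiln (cols)
 [[-0.912  0.001  0.411]
 [ 0.001  1.    -0.   ]
 [-0.411 -0.    -0.912]]
[ 19.1  15.  111.4 -19.3  33.1 -49.5] [-2.4  0.7 -2.1]
at kiln [-128.1    5.3  138.2] to [-127, 3, 139] units [-0.03 -0.06 -0.01] rows 0.1
```

>>> send_rows --steps '[[[-0.06,0,0.027,0,1],[-0.06,0,0.027,0,1]]]'

```text
time_s: 7.82
ee_pos: [582.6, 148.4, 137.6]
ee_rot: [-180.0, 23.9, 172.9]
force: [-26.3, 6.6, 16.3]
gripper_width: 91.3
gripper_force: 13.2
```

>>> send_rows --steps '[[[-0.05,0,0.022,0,1],[0,0,0,0,1]]]'

```text
time_s: 7.98
ee_pos: [582.6, 148.5, 137.7]
ee_rot: [-180.0, 23.8, 172.9]
force: [-24.2, 6.1, 14.3]
gripper_width: 91.2
gripper_force: 12.4
```

The shelf stopped where expected, with a steady 28 N of contact force at kiln x −126.5, so its front edge is at −112. Next I back off and check it.

>>> send_rows --steps '[[[0.3,0,-0.14,0,1],[0.7,0,-0.31,0,1],[0.9,0,-0.41,0,1],[0.9,0,-0.41,0,1],[0.9,0,-0.41,0,1]]]'

```text
time_s: 8.4
ee_pos: [425.5, 168.3, 139.4]
ee_rot: [179.9, 24.4, 172.9]
force: [0.4, 1.4, -0.2]
gripper_width: 91.2
gripper_force: 0.0
```

>>> send_rows --steps '[[[-0.41,0,-0.91,0,0],[-0.41,0,-0.91,0,0],[-0.41,0,-0.91,0,0],[-0.41,0,-0.91,0,0],[-0.41,0,-0.91,0,0]]]'

```text
time_s: 8.82
ee_pos: [426.2, 168.2, 341.8]
ee_rot: [179.9, 24.4, 173.0]
force: [1.7, 0.0, -0.7]
gripper_width: 60.7
gripper_force: 0.0
```

>>> send_rows --steps '[[[-0.41,0,-0.91,0,0],[-0.41,0,-0.91,0,0]]]'

```text
time_s: 8.98
ee_pos: [426.2, 167.9, 421.7]
ee_rot: [179.9, 24.4, 173.0]
force: [0.3, -0.0, -0.4]
gripper_width: 47.4
gripper_force: 0.0
```

Run:
```python
from h import *
axes(); H=np.array([-137.6,148.])
f=snap('scene','p2');P=pts(f);k=tokiln(P)
im=cv2.resize(f['pixels'][170:390,130:350,::-1],None,fx=2.7,fy=2.7,interpolation=cv2.INTER_CUBIC);cv2.imwrite('pics/p2c.png',cv2.convertScaleAbs(im,alpha=1.5))
m=(k[...,2]>146)&(k[...,2]<166)&(k[...,0]<-90)&(k[...,0]>-200)&(abs(k[...,1])<80)
print('in front of mouth, shelf-height pts',np.round(np.percentile(k[m],[0,2,50,100],axis=0),0).tolist() if m.any() else None)
c=P[int(380/1.4)-12:int(380/1.4)+12,int(238/1.4)-12:int(238/1.4)+12].reshape(-1,3);c=c[c[:,2]>60];print('cup',np.round(tokiln([c.min(0),np.median(c,0),c.max(0)])))
th=np.radians(109);r=170
for off in(60,): print('pre',go([*(H+r*np.array([-np.sin(th),-np.cos(th)])+off*np.array([-np.cos(th),np.sin(th)])),400]))
```

```text
tool axes in kiln (cols)
 [[-0.91  -0.     0.414]
 [ 0.001  1.     0.002]
 [-0.414  0.002 -0.91 ]]
[ 30.7  -7.4  93.9 -15.2  74.2 -50.6] [ 0.3 -0.  -0.4]
in front of mouth, shelf-height pts [[-114.0, -76.0, 147.0], [-113.0, -65.0, 147.0], [-102.0, 1.0, 153.0], [-90.0, 71.0, 164.0]]
cup [[-568.  164.   60.]
 [-119.  276.  119.]
 [ -88.  324. 1618.]]
at kiln [-280.9    7.2  431.4] to [np.float64(-278.80406858445446), np.float64(260.07770079367566), 400] units [0.32 6.31 0.8 ] rows 6.4
pre None
```

View pics/p2c.png

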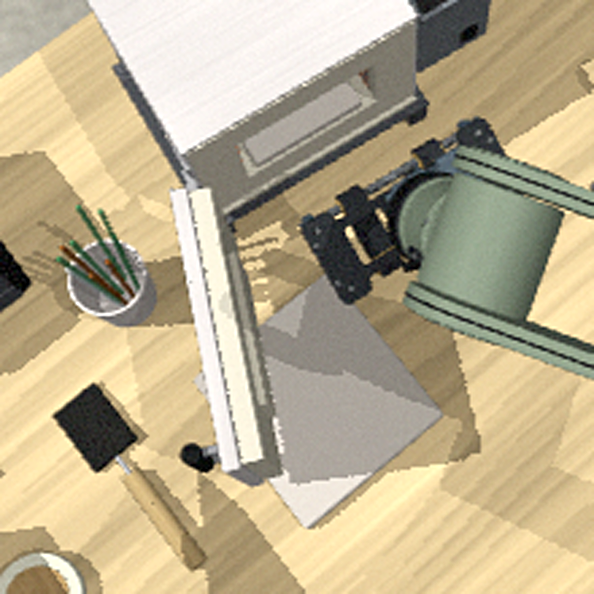

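The crop shows the shelf fully inside the mouth (edge from (250,165) to (370,100)). The door is unmoved from (185,190) to (240,470), and the cup at (110,280) is clear of the path. Next is crossing over to the door's outer side.

>>> send_rows --steps '[[[0,0.95,0,0,0],[0,0.95,0,0,0],[0,0.95,0,0,0],[0.05,0.95,0,0,0],[0.05,0.95,0.1,0,0]]]'

```text
time_s: 9.45
ee_pos: [447.9, 359.3, 414.4]
ee_rot: [179.8, 24.4, 172.9]
force: [1.3, -0.1, 0.7]
gripper_width: 10.3
gripper_force: 0.0
```

>>> send_rows --steps '[[[0.1,0.85,0.2,0,0],[0.1,0.7,0.4,0,0],[0.36,0,0.8,0,0],[0.36,0,0.8,0,0]]]'

```text
time_s: 9.78
ee_pos: [458.4, 421.0, 317.1]
ee_rot: [179.8, 24.4, 173.0]
force: [0.4, 0.5, -0.6]
gripper_width: 0.6
gripper_force: 0.0
```

```bash
cat >> h.py <<'E'
H=np.array([-137.6,148.])
def P_(deg,off,r=170):
    t=np.radians(deg);return H+r*np.array([-np.sin(t),-np.cos(t)])+(20+off)*np.array([-np.cos(t),np.sin(t)])
def wp(degs,z=285):
    "tool-unit rows along door arc, closed fingers"
    s=env.state();T=Rn.from_euler('xyz',s['ee_rot'],degrees=True).as_matrix()
    p=s['ee_pos']; print('at',tokiln(p).round(1),s['force'].round(1),s['gripper_width'])
    for i,g in enumerate(degs):
        t=np.radians(g); off=14.6*abs(np.cos(t))+14*np.sin(t)
        q=toworld([*P_(g,off),z]); print(g,np.round((q-p)@T/40,2).tolist()); p=q
E
python3 -c "
from h import *
wp([112,109,105,101,97]);wp([109])"
```

```text
at [-283.   260.5  317.1] [ 0.4  0.5 -0.6] 0.6190234905869129
112 [0.28, -0.33, 0.75]
109 [0.12, -0.2, -0.05]
105 [0.14, -0.28, -0.07]
101 [0.12, -0.29, -0.06]
97 [0.1, -0.3, -0.05]
at [-283.   260.5  317.1] [ 0.4  0.5 -0.6] 0.6190234905869129
109 [0.4, -0.53, 0.7]
```

>>> send_rows --steps '[[[0.33,0,0.73,0,0],[0.05,-0.33,-0.03,0,0],[0.12,-0.2,-0.05,0,0],[0.14,-0.28,-0.06,0,0],[0.12,-0.29,-0.06,0,0]]]'

```text
time_s: 10.2
ee_pos: [433.8, 377.5, 287.4]
ee_rot: [179.8, 24.4, 172.9]
force: [0.6, 1.1, -0.4]
gripper_width: 0.4
gripper_force: 0.5
```

```bash
python3 -c "
from h import *
wp([98,95,91,87,83,79,75,71,67,63,59])"
```

```text
at [-302.1  214.3  287.4] [ 0.6  1.1 -0.4] 0.40752550261271414
98 [-0.0, -0.18, 0.07]
95 [0.07, -0.23, -0.03]
91 [0.07, -0.32, -0.03]
87 [0.05, -0.29, -0.02]
83 [0.03, -0.28, -0.02]
79 [0.02, -0.28, -0.01]
75 [-0.0, -0.28, -0.0]
71 [-0.02, -0.29, 0.01]
67 [-0.04, -0.29, 0.01]
63 [-0.05, -0.29, 0.02]
59 [-0.07, -0.28, 0.03]
```

>>> send_rows --steps '[[[0,-0.18,0.06,0,0],[0.07,-0.23,-0.03,0,0],[0.07,-0.32,-0.03,0,0],[0.05,-0.29,-0.02,0,0],[0.03,-0.28,-0.02,0,0]]]'

```text
time_s: 10.62
ee_pos: [417.8, 325.3, 283.9]
ee_rot: [180.0, 24.3, 173.0]
force: [0.5, 0.2, 0.1]
gripper_width: 0.2
gripper_force: 0.7
```

>>> send_rows --steps '[[[0.02,-0.28,-0.01,0,0],[0,-0.28,0,0,0],[-0.02,-0.29,0.01,0,0],[-0.04,-0.29,0.01,0,0],[-0.05,-0.29,0.02,0,0]]]'

```text
time_s: 11.03
ee_pos: [414.6, 267.8, 283.8]
ee_rot: [-180.0, 24.2, 173.0]
force: [-0.0, 1.2, -0.4]
gripper_width: 0.5
gripper_force: 0.7
```

```bash
python3 -c "
from h import *
wp([59,55,51,47,43,39,35,31,27,23])"
```

```text
at [-307.8  103.   283.8] [-0.   1.2 -0.4] 0.5471715173102534
59 [-0.11, -0.22, 0.02]
55 [-0.09, -0.28, 0.04]
51 [-0.11, -0.27, 0.05]
47 [-0.13, -0.27, 0.06]
43 [-0.15, -0.26, 0.07]
39 [-0.16, -0.25, 0.07]
35 [-0.18, -0.24, 0.08]
31 [-0.2, -0.22, 0.09]
27 [-0.21, -0.21, 0.1]
23 [-0.23, -0.19, 0.1]
```

```bash
cat >> h.py <<'E'
def door():
    for n in('scene','side'):
        f=env.grab_frame(n);k=tokiln(pts(f))
        m=(abs(k[...,2]-309)<5)&(k[...,0]<-122)&(np.hypot(k[...,0]-H[0],k[...,1]-H[1])<295)
        q=k[m][:,:2].astype(np.float32)
        if len(q)<40: print(n,'few',len(q));continue
        r=cv2.minAreaRect(q);b=cv2.boxPoints(r);e=b[np.argsort(-np.hypot(*(b-H).T))[:2]].mean(0);d=e-H
        print(n,len(q),'angle',np.degrees(np.arctan2(-d[0],-d[1])).round(1),np.round(r[1]),np.round(e))
E
python3 -c "
from h import *
door()"
```

```text
scene 809 angle 64.3 [195.  41.] [-320.   60.]
side 1358 angle 64.7 [253.  63.] [-371.   38.]
```

The door is following, at about 64°.

>>> send_rows --steps '[[[-0.11,-0.22,0.02,0,0],[-0.09,-0.28,0.04,0,0],[-0.11,-0.27,0.05,0,0],[-0.13,-0.27,0.06,0,0],[-0.15,-0.26,0.07,0,0]]]'

```text
time_s: 11.55
ee_pos: [434.0, 214.0, 284.9]
ee_rot: [180.0, 24.2, 173.0]
force: [-0.6, 2.2, -0.6]
gripper_width: 0.2
gripper_force: 0.7
```

>>> send_rows --steps '[[[-0.16,-0.25,0.07,0,0],[-0.18,-0.24,0.08,0,0],[-0.2,-0.22,0.09,0,0],[-0.21,-0.21,0.1,0,0],[-0.23,-0.19,0.1,0,0]]]'

```text
time_s: 11.97
ee_pos: [471.0, 164.3, 284.7]
ee_rot: [180.0, 24.2, 173.0]
force: [-1.5, 2.4, 0.2]
gripper_width: 0.1
gripper_force: 0.8
```

```bash
python3 -c "
from h import *
wp([23,20,17,14,11.5,9,7,5.5,4,3,2,1,0,-1]);door()"
```

```text
at [-239.1    7.2  284.7] [-1.5  2.4  0.2] 0.11121741963610103
23 [0.01, -0.01, -0.01]
20 [-0.18, -0.13, 0.08]
17 [-0.19, -0.12, 0.08]
14 [-0.19, -0.11, 0.09]
11.5 [-0.17, -0.08, 0.07]
9 [-0.17, -0.07, 0.08]
7 [-0.14, -0.05, 0.06]
5.5 [-0.11, -0.04, 0.05]
4 [-0.11, -0.03, 0.05]
3 [-0.07, -0.02, 0.03]
2 [-0.07, -0.02, 0.03]
1 [-0.07, -0.02, 0.03]
0 [-0.07, -0.02, 0.03]
-1 [-0.07, -0.01, 0.03]
scene 978 angle 24.1 [279.  41.] [-255. -114.]
side 1583 angle 26.5 [279.  90.] [-265. -108.]
```

>>> send_rows --steps '[[[-0.18,-0.13,0.08,0,0],[-0.19,-0.12,0.08,0,0],[-0.19,-0.11,0.09,0,0],[-0.17,-0.08,0.07,0,0],[-0.17,-0.07,0.08,0,0]]]'

```text
time_s: 12.48
ee_pos: [507.7, 139.7, 284.9]
ee_rot: [-180.0, 24.2, 173.0]
force: [-0.9, 2.0, -0.0]
gripper_width: 0.3
gripper_force: 0.6
```

>>> send_rows --steps '[[[-0.14,-0.05,0.06,0,0],[-0.1,-0.04,0.05,0,0],[-0.08,-0.03,0.04,0,0],[-0.07,-0.02,0.03,0,0],[-0.07,-0.02,0.03,0,0]]]'

```text
time_s: 12.9
ee_pos: [526.9, 130.9, 284.8]
ee_rot: [-180.0, 24.2, 173.0]
force: [-0.6, 2.0, 0.7]
gripper_width: 0.3
gripper_force: 0.5
```

>>> send_rows --steps '[[[-0.05,-0.01,0.02,0,0],[-0.05,-0.01,0.02,0,0]]]'

```text
time_s: 13.07
ee_pos: [530.9, 129.6, 284.9]
ee_rot: [-180.0, 24.2, 173.0]
force: [-0.6, 0.2, -0.1]
gripper_width: 0.4
gripper_force: 0.5
```

```bash
python3 -c "
from h import *
wp([0]);door()"
```

```text
at [-175.5  -19.9  284.9] [-0.6  0.2 -0.1] 0.4094228420251763
0 [-0.08, -0.05, 0.03]
scene 1027 angle 0.9 [278.  39.] [-142. -138.]
side 1456 angle 4.4 [279.  75.] [-159. -138.]
```

Press on in small steps until the force rises.

>>> send_rows --steps '[[[-0.05,0,0.02,0,0],[-0.05,0,0.02,0,0]]]'

```text
time_s: 13.33
ee_pos: [534.2, 128.9, 285.0]
ee_rot: [-179.9, 24.1, 173.0]
force: [-11.2, 0.8, 5.4]
gripper_width: 0.2
gripper_force: 5.2
```

>>> send_rows --steps '[[[-0.04,0,0.02,0,0],[0,0,0,0,0]]]'

```text
time_s: 13.5
ee_pos: [534.4, 128.9, 284.9]
ee_rot: [-180.0, 23.9, 172.9]
force: [-12.7, 1.6, 6.1]
gripper_width: 0.6
gripper_force: 6.3
```

>>> send_rows --steps '[[[-0.04,0,0.02,0,0],[0,0,0,0,0]]]'

```text
time_s: 13.67
ee_pos: [534.6, 128.8, 284.9]
ee_rot: [180.0, 23.8, 172.9]
force: [-19.9, 3.1, 10.8]
gripper_width: 0.6
gripper_force: 9.6
```

>>> send_rows --steps '[[[0.4,0,-0.18,0,0],[0.9,0,-0.41,0,0],[-0.2,0,-0.9,0,0],[-0.41,0,-0.9,0,0],[-0.41,0,-0.9,0,0]]]'

```text
time_s: 14.08
ee_pos: [473.4, 136.3, 400.9]
ee_rot: [-179.9, 24.1, 173.1]
force: [2.2, 1.1, 0.0]
gripper_width: 0.2
gripper_force: 0.0
```

Run:
```python
from h import *
n=np.array([-np.sin(np.radians(20)),0,np.cos(np.radians(20))])
door()
for t in('scene0','side0'):
    k=tokiln(pts(dict(np.load(f'pics/{t}.npz'))))
    m=(k[...,1]<-160)&(k[...,1]>-250)&(abs(k[...,0])<85)&(k[...,2]>235)&(k[...,2]<320)
    q=k[m]; h=(q-np.array([0,-205,273.5]))@n; base=np.median(h); top=q[(h-base>9)]
    w=q[h-base>12]
    print(t,base.round(1),(h.max()-base).round(1),len(top),len(w),np.median(top,0).round(1),((w.max(0)+w.min(0))/2).round(1),np.median(w,0).round(1))
```

```text
scene 1077 angle 0.6 [ 38. 278.] [-141. -139.]
side 1380 angle 0.3 [ 35. 278.] [-139. -137.]
scene0 12.3 27.2 135 89 [ -64.4 -202.4  281.1] [ -62.8 -202.   281. ] [ -64.4 -202.6  282.9]
side0 10.3 25.7 169 111 [ -59.4 -201.   280.4] [ -58.6 -202.9  279.5] [ -60.9 -201.4  281.8]
```

Door shut (both cameras within 0.6° of zero). Next is the button.

```bash
python3 -c "
from h import *
axes();go([-120,-202,400]);go([-62-16.5,-202,282+36.5]);go([-62,-202,282])"
```

```text
tool axes in kiln (cols)
 [[-0.906 -0.     0.424]
 [ 0.003  1.     0.006]
 [-0.424  0.007 -0.906]]
[ 22.6  -4.7  93.5 -12.6  69.3 -58.1] [ 0.  -0.5  0.1]
at kiln [-229.1  -18.5  409.1] to [-120, -202, 400] units [-2.39 -4.59  1.33] rows 5.3
at kiln [-229.1  -18.5  409.1] to [-78.5, -202, 318.5] units [-2.46 -4.6   3.62] rows 6.4
at kiln [-229.1  -18.5  409.1] to [-62, -202, 282] units [-2.45 -4.61  4.62] rows 7.0
```

>>> send_rows --steps '[[[-0.4,-0.8,0.1,0,0],[-0.4,-0.8,0.1,0,0],[-0.4,-0.8,0.2,0,0],[-0.4,-0.8,0.3,0,0],[-0.4,-0.8,0.4,0,0]]]'

```text
time_s: 14.6
ee_pos: [546.7, -35.2, 394.6]
ee_rot: [-180.0, 24.4, 173.0]
force: [0.1, 1.0, -1.0]
gripper_width: 0.4
gripper_force: 0.0
```

>>> send_rows --steps '[[[-0.35,-0.5,0.6,0,0],[-0.1,-0.1,0.9,0,0],[0,0,0.7,0,0]]]'

```text
time_s: 14.85
ee_pos: [596.4, -66.4, 319.0]
ee_rot: [-179.9, 24.3, 172.8]
force: [0.4, 0.1, -0.9]
gripper_width: 0.3
gripper_force: 0.0
```

Run:
```python
from h import *
axes();go([-62,-202,282])
f=snap('scene','b1');g=snap('side','b1s')
o=lambda im:cv2.convertScaleAbs(cv2.resize(im[:,:,::-1],None,fx=3.5,fy=3.5,interpolation=cv2.INTER_CUBIC),alpha=1.5)
cv2.imwrite('pics/b1c.png',np.hstack([o(f['pixels'][100:220,220:330]),o(g['pixels'][150:270,140:250])]))
```

```text
tool axes in kiln (cols)
 [[-0.911  0.004  0.411]
 [ 0.003  1.    -0.002]
 [-0.411 -0.001 -0.912]]
[ -7.5   5.6  95.4   0.1  54.7 -90.3] [ 0.4  0.1 -0.9]
at kiln [ -86.6 -206.5  319. ] to [-62, -202, 282] units [-0.18  0.11  1.09] rows 1.1
```

View pics/b1c.png

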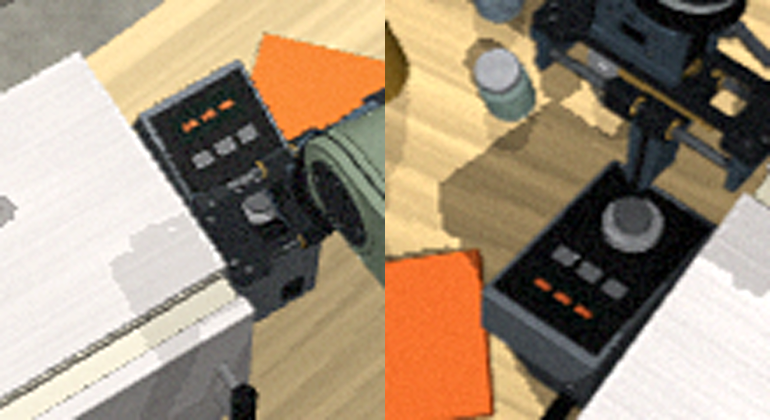

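The side crop shows the fingertips at (640,180) over the button at (633,212), and the scene crop shows the door closed. Next I descend along the tool axis.

>>> send_rows --steps '[[[-0.18,0.11,0.4,0,0],[0,0,0.4,0,0],[0,0,0.15,0,0],[0,0,0.1,0,0]]]'

```text
time_s: 15.28
ee_pos: [619.1, -61.8, 285.5]
ee_rot: [-180.0, 24.2, 173.0]
force: [-0.6, -0.1, 0.6]
gripper_width: 0.6
gripper_force: 0.0
```

>>> send_rows --steps '[[[0,0,0.05,0,0],[0,0,0.05,0,0]]]'

```text
time_s: 15.45
ee_pos: [620.4, -62.0, 282.7]
ee_rot: [-180.0, 24.3, 173.0]
force: [-2.3, 1.4, 1.8]
gripper_width: 0.3
gripper_force: 1.4
```

>>> send_rows --steps '[[[0,0,0.05,0,0],[0,0,0.05,0,0]]]'

```text
time_s: 15.62
ee_pos: [621.8, -62.2, 278.7]
ee_rot: [180.0, 24.2, 173.0]
force: [-9.0, 2.2, 8.3]
gripper_width: 0.7
gripper_force: 6.3
```

>>> send_rows --steps '[[[0,0,0.05,0,0],[0,0,0.05,0,0]]]'

```text
time_s: 15.78
ee_pos: [622.2, -62.2, 278.2]
ee_rot: [180.0, 24.3, 173.0]
force: [-26.1, 4.1, 29.2]
gripper_width: 0.7
gripper_force: 18.8
```

>>> send_rows --steps '[[[0,0,0.05,0,0],[0,0,0,0,0]]]'

```text
time_s: 15.95
ee_pos: [622.2, -62.2, 278.2]
ee_rot: [180.0, 24.3, 173.0]
force: [-25.5, 4.7, 27.5]
gripper_width: 0.4
gripper_force: 18.0
```

>>> send_rows --steps '[[[0,0,-0.1,0,0],[0,0,0,0,0]]]'

```text
time_s: 16.12
ee_pos: [622.4, -62.4, 278.9]
ee_rot: [180.0, 24.4, 173.0]
force: [-9.8, 2.8, 12.3]
gripper_width: 0.4
gripper_force: 8.3
```

>>> send_rows --steps '[[[0,0,-0.06,0,0],[0,0,0,0,0]]]'

```text
time_s: 16.28
ee_pos: [622.0, -62.4, 279.8]
ee_rot: [180.0, 24.3, 173.0]
force: [-3.4, 1.6, 3.4]
gripper_width: 0.1
gripper_force: 2.3
```

>>> send_rows --steps '[[[0,0,-0.06,0,0],[0,0,0,0,0]]]'

```text
time_s: 16.45
ee_pos: [621.5, -62.4, 281.1]
ee_rot: [-180.0, 24.3, 173.0]
force: [-2.9, 2.0, 3.4]
gripper_width: 0.2
gripper_force: 1.9
```

>>> send_rows --steps '[[[0,0,-0.06,0,0],[0,0,0,0,0]]]'

```text
time_s: 16.62
ee_pos: [620.7, -62.3, 283.0]
ee_rot: [-180.0, 24.3, 173.0]
force: [-1.1, 1.6, 2.9]
gripper_width: 0.5
gripper_force: 1.2
```

The spring force fades over about 5–6 mm, so the button was pressed to the bottom. Retreat and final check.

>>> send_rows --steps '[[[0,0,-0.4,0,0],[0,0,-1,0,0],[0,0,-1,0,0],[0,0,-1,0,0],[0,0,-1,0,0]]]'

```text
time_s: 17.03
ee_pos: [547.9, -53.8, 443.9]
ee_rot: [-179.9, 24.2, 173.0]
force: [0.4, 0.5, 0.2]
gripper_width: 0.9
gripper_force: 0.0
```

>>> send_rows --steps '[[[0,0,-0.3,0,0],[0,0,0,0,0],[0,0,0,0,0]]]'

```text
time_s: 17.28
ee_pos: [543.8, -53.1, 453.5]
ee_rot: [-180.0, 24.2, 173.0]
force: [-0.9, -0.2, -1.1]
gripper_width: 0.6
gripper_force: 0.0
```

```bash
python3 -c "
from h import *
door();snap('scene','end')"
```

```text
scene 1095 angle 0.6 [277.  37.] [-141. -138.]
side 1380 angle 0.4 [ 35. 279.] [-140. -138.]
```

View pics/end.png

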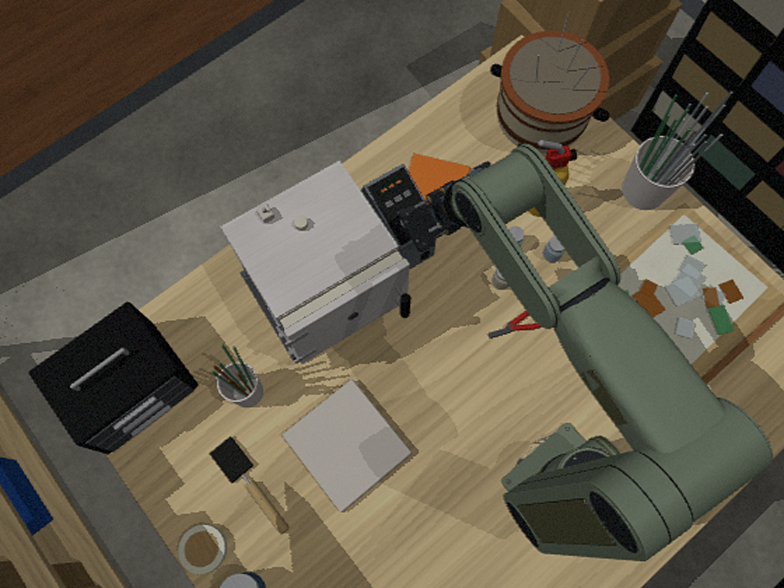

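The final view shows the door shut flush from (285,325) to (405,260), nothing else disturbed and the arm clear.

```bash
python3 -c "
from h import *
print(env.job_done())"
```

```text
the job is handed in; nothing more can be done
None
```

I slid the shelf in against the back of the kiln, swung the door gently shut, pressed the start button to the bottom and handed the job in at about 17 s; no verdict came back, I could not see the blanks after the push, and joint 3 read 0.035° past its 12.27° limit while I used the reach limit to tilt the tool.

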